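Find the concealed catch and open the backup-cell compartment

TASK

Open the backup-cell compartment on the machine's operator panel. Its catch is one of the four like flush squares in the row along the panel's front edge: feel across them with a fingertip, find the one that gives and press it down until the cover springs ajar, then push the cover fully open with the fingers. Pick nothing up, and leave the loose cell, the tool holder and the screwdriver where they are.

Things in the scene. Friction and masses are not known exactly. Their poses are not given: they have to be found in the camera images.
- unit: Operator panel lying flat on the bench, fixed: 300 mm deep (its x) by 340 mm wide (its y), grey flat top face 70 mm above its origin (centre of its underside); x points from the front edge (robot side) to the rear, z up. Grab bars along both sides, lower than the top, to y = +-209 mm. Keys and a knob up to 25 mm high on the left strip (y 90 to 155 mm), a low gauge in the rear right corner.
- row (a point): Middle of the row of four like grey squares in the panel's top face, at face height: x = -105 mm, y = 0, z = 70 mm from the panel's origin; axes as the panel's. Squares 40 by 40 mm, centred at y = +75, +25, -25, -75 mm, each 2 mm below the face in a 42 mm opening. Three are rigid blanks; one is the catch, in a place that differs every time and looks the same.
- catch (a joint): How far the catch square is pressed down, m: 0 at rest, 0.007 at its stop. Sprung: about 1.5 N to start, 5 N at the stop. It lets the cover go when about 4 mm down, and then stays about 4 mm down under the opened cover.
- cover (a joint): How far the cover has slid to the rear (panel's +x), m: 0 shut, 0.050 fully open. Held shut by the catch; when that is pressed a spring pushes the cover to about 0.015. From there it slides by hand against about 1 N of friction (3 N at 0.1 m/s) and stays where it is left.
- cover_edge (a point): Middle of the cover's upright front face, towards the squares, half-way up; moves with the cover; axes as the panel's. The cover is a grey slab on the panel's top face, 90 mm long (x), 120 mm wide, 16 mm high. Shut, this face is at x = -50 mm from the panel's origin, 35 mm behind the squares' rear edges; fully open, at x = 0.
- cell: Loose spare cell, a grey cylinder 26 mm across and 49 mm high, standing on the panel to the right of the cover; origin: centre of its underside. Leave alone.
- holder: Loose steel tool holder standing on the bench left of the panel, 63 mm across and 78 mm high, narrowing upward; origin: centre of its underside. Leave alone.
- driver: Loose screwdriver lying on the bench right of the panel, about 200 mm long along its x. Leave alone.

How it is judged:
By the outcome, as a careful person would: the job done as asked, in the order asked, and still so for the second after the job is handed in, with the robot touching nothing.
It also fails if it takes over 54 s, if anything falls off the work surface, if the arm or the gripper's body presses on something with over 40 N, if the wrist force passes 120 N, or if a joint passes its speed limit or range.

ROBOT

A 6-joint arm with a two-finger parallel gripper is mounted at the origin on the work surface. World frame = base frame: x ahead of the robot, y to its left, z up, the work surface at z = 0. Lengths are in m, angles in degrees, forces in N, time in s.
With the tool pointing down it reaches from about 0.375 to 0.825 m from the base axis. Payload 5.5 kg.
Tool frame: the origin (TCP) lies on the centre line of the jaws, within the pads' length; the fingertips stand 25 mm ahead of it and the grasp point (between the pads) lies 6 mm ahead of it; z points along the fingers, y is the direction in which the jaws open and shut (so a half turn about z gives the same grasp; the last joint's range is limited). The gripper opens to 85 mm and grips with 20 to 120 N. Pads are 22 mm wide; open, the fingers measure 114 mm over their backs; the gripper's body (76 mm by 85 mm) begins 54 mm behind the grasp point. The pads swing forward as they close: fully open they stand 13 mm farther back than shut.
Start: joints at [-64.687, 17.962, -2.699, 69.339, 0, 90], TCP at [0.257, -0.542, 0.235] pointing down, gripper open.
Joint ranges: [-152.73, 152.73], [-39.44, 99.34], [-58.76, 71.6], [-118.89, 123.64], [-81.53, 83.1], [-180, 180]. Speed limits (degrees/s): [136.94, 136.94, 172.46, 180, 180, 180].

INTERFACE

Orientations are given as a 3x3 rotation matrix whose columns are the frame's x, y, z axes.
In Python, from cell import sense, get_image, get_calibration, close_job, masks_of, landmark_of gives the robot as it stands.
- The arm moves only by the tool carry_out, never from a script. Its argument "targets" is a list of rows, each a list of 3 entries, a list of its own where there are three numbers: the shift along the tool's x, y, z in cm, then the turn, a rotation vector about the tool's x, y, z in rad, then the gripper's target within -1 to 1 (shut at 1, half-way at 0, fully open at -1). In form: [[[dx, dy, dz], [wx, wy, wz], jaw], ...]. A call has 1 to 12 rows; each row shifts and turns the commanded pose from where the row before left it, along the tool's axes as they then stand; what a row does not reach is not made up. A row lasts 1/12 s, in which the tool goes at most 41.7 mm and 7.16 degrees, less where a joint would pass 70% of its speed; a pose out of reach is approached as far as the arm can. A call with a gripper value outside its range is refused whole. The fingers move at their own pace and stop on an object; the grip force is fixed at half the most. Time passes only in rows, so rows that do not move let the fingers close. It gives the time, the measured TCP pose, the force and the opening at its end, in the units of the state.
- sense(): the state, without advancing time (a new reading comes with each control period).
- get_image(name): name is "side" or "top" or "wrist"; returns the picture (420x560x3 uint8, red, green, blue); there is no depth.
- get_calibration(name): a dict with "fx", "fy", "cx", "cy" (pixels), "rvec" (rotation vector, rad) and "tvec" (3), from world to camera coordinates, as OpenCV has them. Camera axes: x right, y down, z forward; pixel columns grow to the right and rows downward; lengths in m; the calibration is good to about 2 mm. A picture is of the moment at which its call begins: read the wrist's pose just before it. get_calibration takes no time and is no camera call; for the wrist camera it gives the pose at the moment of the call.
- close_job(): hands the job in, once; it reports no verdict.
Trained networks look in the newest picture that a camera, given by its name, has taken for a name from the list of things; names that differ only in an ending like _2 or _b are one class to them, and where a whole thing is asked for, a point or a joint stands for the part that bears it (a point fixed in the world has none). Each returns a list of dicts, best first, with "p" (0 to 1); they miss things now and then, are a little off and sometimes report something else, mostly with a low value. They report only what shows in the picture. A call takes as long as a camera call.
- masks_of(camera, name): "pixels" (420x560 bool, what is visible of it) and "extent" ([left, top, right, bottom] in pixels, round what is visible of it).
- landmark_of(camera, name): "point" ([column, row] in pixels: a listed point, or the origin of a listed thing).
The state is a dict: "clock": time; "joints": joint angles; "dq": joint speeds; "effort": joint torques, N m; "position": TCP position; "tcp_rot": TCP orientation; "wrist_force": force on the tool from outside, world axes, zero at the start; "wrist_torque": the same for the moment, N m; "gripper_width": opening from 0.0 (shut) to 1.0 (fully open).
Only numpy, scipy, OpenCV 4.12 (cv2) and the standard library are available. Lean on these libraries where they do the work, as an engineer would, in place of code of your own. Each camera call takes 0.05 s, during which the arm holds its last target. There are 200 camera calls.

## Working session

There is one attempt and no reset: what is moved stays moved. The work goes in short steps, Python scripts to look and compute and a tool call to move; the robot and the scene stay as the last step left them, time stands still between calls to the robot, and variables do not carry over. Pictures are saved under pics/ and viewed, about 8 in all and at most 12, crops included, and the job is handed in when it is done.

Besides the shell and the picture viewer there is one more tool, called by a JSON object that holds its "name" and its "arguments". carry_out: Moves the arm, as the interface text tells. Its arguments: {"type":"object","properties":{"targets":{"type":"array","items":{"type":"array"}}},"required":["targets"]}

```bash
mkdir -p pics; ls; cat > h.py <<'E'
import numpy as np, cv2
from cell import *
def cal(n):
    c=get_calibration(n); K=np.array([[c["fx"],0,c["cx"]],[0,c["fy"],c["cy"]],[0,0,1.]])
    R=cv2.Rodrigues(np.array(c["rvec"],float))[0]; return K,R,np.array(c["tvec"],float).ravel()
def ray(n,p,z):
    K,R,t=cal(n); o=-R.T@t; d=R.T@np.linalg.inv(K)@[p[0],p[1],1]
    return o+d*(z-o[2])/d[2]
def proj(n,P):
    K,R,t=cal(n); q=K@(R@np.array(P)+t); return q[:2]/q[2]
def save(n,f):
    im=get_image(n); cv2.imwrite("pics/"+f,im[:,:,::-1]); return im
E
python3 - <<'E'
from h import *
a=save("top","t.png")
b=save("side","s.png")
cv2.imwrite("pics/both.png",cv2.resize(np.vstack([a,b])[:,:,::-1],(560,840))[:,:] if 0 else cv2.resize(np.hstack([a,b])[:,:,::-1],(800,300)))
for n in("top","side"):
  for k,z in(("unit",0),("row",.07),("cover_edge",.078),("cell",.07),("holder",0),("driver",0.01)):
    r=landmark_of(n,k)[:2]
    for q in r: print(n,k,round(q["p"],2),np.round(q["point"],1),ray(n,q["point"],z).round(4))
s=sense();print(s["clock"],s["position"],s["tcp_rot"],s["wrist_force"])
E
```

```text
pics
top unit 0.76 [320.9 206.3] [ 0.6243 -0.0897  0.    ]
top row 0.63 [313.3 254.4] [ 0.5127 -0.0661  0.07  ]
top cover_edge 0.62 [319.3 230.3] [ 0.5655 -0.0772  0.078 ]
top cell 0.55 [390.1 211.7] [ 0.6114 -0.2348  0.07  ]
top holder 0.62 [215.  156.1] [0.7358 0.1645 0.    ]
top holder 0.45 [391.3 212.6] [ 0.6144 -0.2583  0.    ]
top driver 0.91 [449.8 226.9] [ 0.5839 -0.3954  0.01  ]
side unit 0.77 [291.5 282.3] [ 0.615  -0.0951  0.    ]
side row 0.67 [243.5 252. ] [ 0.5196 -0.0718  0.07  ]
side cover_edge 0.7 [266.8 248.8] [ 0.5668 -0.0792  0.078 ]
side cover_edge 0.28 [291.3 280.3] [ 0.6    -0.1878  0.078 ]
side cell 0.71 [300.6 298.7] [ 0.6096 -0.2303  0.07  ]
side holder 0.89 [320.8 216.7] [0.7369 0.1727 0.    ]
side holder 0.47 [268.7 248.9] [0.5812 0.0375 0.    ]
0.7 [ 0.25656857 -0.54242321  0.23492263] [[ 9.03970882e-01  4.27594016e-01  4.79817566e-05]
 [ 4.27594018e-01 -9.03970881e-01 -5.12345366e-05]
 [ 2.14665295e-05  6.68312414e-05 -9.99999998e-01]] [-0.31238605 -0.84675554 -0.50962458]
```

View pics/t.png

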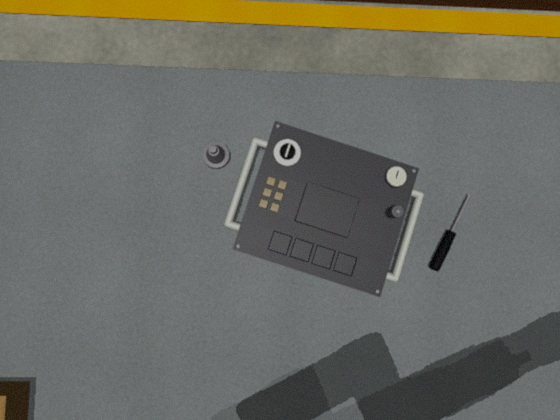

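View pics/s.png

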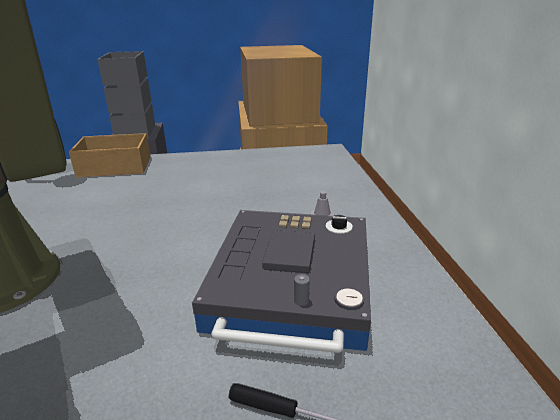

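The top view shows the panel turned, with corners near (276,122), (418,170), (380,296) and (235,248). The squares are at about (280,243), (302,250), (323,257) and (345,264), and the cover is around (327,209). The side view agrees.

```bash
python3 - <<'E'
from h import *
c=np.array([ray("top",p,.07) for p in [(276,122),(418,170),(380,296),(235,248)]])
print(c.round(4), c.mean(0))
d=(c[0]+c[1]-c[2]-c[3]);e=(c[0]+c[3]-c[1]-c[2])
print(np.degrees(np.arctan2(d[1],d[0])),np.degrees(np.arctan2(-e[0],e[1])),np.linalg.norm(d)/2,np.linalg.norm(e)/2)
sq=np.array([ray("top",p,.068) for p in [(280,243),(302,250),(323.5,257),(345,264)]]);print(sq.round(4),sq.mean(0))
f=sq[0]-sq[3];print(np.degrees(np.arctan2(-f[0],f[1])),np.linalg.norm(f))
E
```

```text
[[ 0.8039  0.0238  0.07  ]
 [ 0.7068 -0.2969  0.07  ]
 [ 0.4261 -0.2143  0.07  ]
 [ 0.5221  0.105   0.07  ]] [ 0.61470025 -0.09562098  0.07      ]
-16.2381371113129 -16.790476731306423 0.2929370340166361 0.33427079555138683
[[ 0.5355  0.0074  0.068 ]
 [ 0.5216 -0.0413  0.068 ]
 [ 0.5075 -0.0889  0.068 ]
 [ 0.4935 -0.1366  0.068 ]] [ 0.51454233 -0.06486419  0.068     ]
-16.28201269923854 0.14996453371747695
```

{"name": "carry_out", "arguments": {"targets": [[[3.2,-2.2,0],[0,0,0],1],[[3.2,-2.2,0],[0,0,0],1],[[3.2,-2.2,0],[0,0,0],1],[[3.2,-2.2,0],[0,0,0],1],[[3.2,-2.2,0],[0,0,0],1],[[3.2,-2.2,0],[0,0,0],1],[[3.2,-2.2,0],[0,0,0],1],[[3.2,-2.2,0],[0,0,0],1],[[3.2,-2.2,0],[0,0,0],1],[[3.2,-2.2,0],[0,0,0],1],[[3.2,-2.2,0],[0,0,0],1],[[3.2,-2.2,0],[0,0,0],1]]}}

```text
clock: 1.7
position: [0.4915, -0.1377, 0.2352]
tcp_rot: [[0.904, 0.428, 0.001], [0.428, -0.904, -0.0], [0.001, 0.001, -1.0]]
wrist_force: [-0.3, -1.0, 0.0]
gripper_width: -0.002
```

{"name": "carry_out", "arguments": {"targets": [[[0,0,0],[0,0,0.1213],1],[[0,0,0],[0,0,0.1213],1],[[0,0,0],[0,0,0.1213],1],[[0,0,0],[0,0,0.1213],1],[[0,0,0],[0,0,0.1213],1],[[0,0,0],[0,0,0.1213],1],[[0,0,0],[0,0,0],1],[[0,0,0],[0,0,0],1]]}}

```text
clock: 2.37
position: [0.4901, -0.142, 0.235]
tcp_rot: [[0.96, -0.279, 0.001], [-0.279, -0.96, 0.002], [0.0, -0.002, -1.0]]
wrist_force: [0.1, -0.2, 0.3]
gripper_width: 0.001
```

```bash
cat >> h.py <<'E'
def rel(P):  # world shift to tool axes, cm
    s=sense(); return (np.array(s["tcp_rot"]).T@(np.array(P)-s["position"])*100).round(2)
E
python3 - <<'E'
from h import *
save("wrist","w1.png")
for k,z in(("row",.07),("cover_edge",.078),("unit",0)):
  for q in landmark_of("wrist",k)[:1]: print(k,q["p"],np.round(q["point"],1),ray("wrist",q["point"],z).round(4))
s=sense();print(s["clock"],s["position"],np.degrees(np.arctan2(s["tcp_rot"][1][0],s["tcp_rot"][0][0])),s["wrist_force"],s["gripper_width"])
E
```

```text
row 0.98 [197.7 197.4] [ 0.5103 -0.0619  0.07  ]
cover_edge 0.68 [191.4 133. ] [ 0.5717 -0.0805  0.078 ]
unit 0.69 [206.   90.8] [ 0.6149 -0.0918  0.    ]
2.5667 [ 0.49009281 -0.14192039  0.23494457] -16.205040240385344 [0.30984432 0.52692081 0.82413885] -0.0019005338498491082
```

View pics/w1.png

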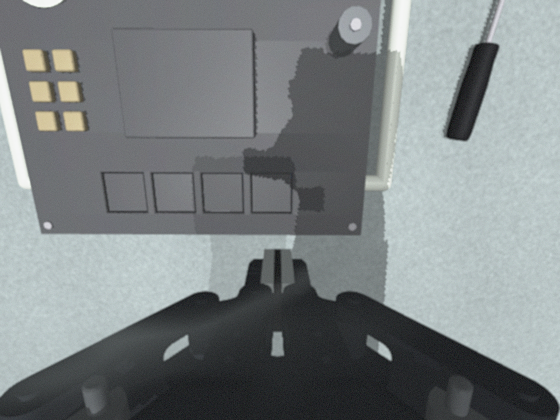

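The wrist view shows the squares centred near (125,193), (173.5,193), (222.5,193) and (271.5,193). The rows are level, so the yaw is matched, and the fingers are shut.

```bash
python3 - <<'E'
from h import *
sq=np.array([ray("wrist",p,.069) for p in [(125,192.5),(173.5,192.5),(222.5,192.5),(271.5,193.5)]]);print(sq.round(4),sq.mean(0))
f=sq[0]-sq[3];print(np.degrees(np.arctan2(-f[0],f[1])),np.linalg.norm(f))
for p in sq: print(rel([p[0],p[1],.125]))
E
```

```text
[[ 0.5357  0.0082  0.069 ]
 [ 0.5218 -0.0395  0.069 ]
 [ 0.5079 -0.0877  0.069 ]
 [ 0.4929 -0.1355  0.069 ]] [ 0.51458076 -0.06365055  0.069     ]
-16.57024087632681 0.14997894815604113
[  0.19 -15.66  11.03]
[  0.19 -10.69  11.02]
[ 0.19 -5.68 11.01]
[ 0.09 -0.67 11.  ]
```

{"name": "carry_out", "arguments": {"targets": [[[0.15,-0.65,3.0],[0,0,0],1],[[0,0,3.5],[0,0,0],1],[[0,0,3.5],[0,0,0],1],[[0,0,2.5],[0,0,0],1],[[0,0,0.6],[0,0,0],1],[[0,0,0.4],[0,0,0],1],[[0,0,0],[0,0,0],1],[[0,0,0],[0,0,0],1]]}}

```text
clock: 3.23
position: [0.4939, -0.139, 0.1015]
tcp_rot: [[0.962, -0.274, 0.004], [-0.274, -0.962, 0.004], [0.002, -0.005, -1.0]]
wrist_force: [0.4, -0.6, 0.1]
gripper_width: -0.0
```

{"name": "carry_out", "arguments": {"targets": [[[0,0,0.2],[0,0,0],1],[[0,0,0.2],[0,0,0],1],[[0,0,0.1],[0,0,0],1],[[0,0,0],[0,0,0],1],[[0,0,0],[0,0,0],1]]}}

```text
clock: 3.65
position: [0.4927, -0.1387, 0.0951]
tcp_rot: [[0.962, -0.274, 0.002], [-0.274, -0.962, 0.005], [0.0, -0.005, -1.0]]
wrist_force: [0.3, 0.0, -0.1]
gripper_width: 0.002
```

{"name": "carry_out", "arguments": {"targets": [[[0,-0.3,0.1],[0,0,0],1],[[0,0,0.1],[0,0,0],1],[[0,0,0],[0,0,0],1],[[0,0,0],[0,0,0],1]]}}

```text
clock: 3.98
position: [0.4929, -0.1372, 0.0928]
tcp_rot: [[0.962, -0.272, 0.001], [-0.272, -0.962, 0.006], [-0.0, -0.006, -1.0]]
wrist_force: [0.3, -0.0, 0.2]
gripper_width: 0.001
```

{"name": "carry_out", "arguments": {"targets": [[[0,0,0.1],[0,0,0],1],[[0,0,0],[0,0,0],1],[[0,0,0],[0,0,0],1]]}}

```text
clock: 4.23
position: [0.493, -0.1372, 0.0918]
tcp_rot: [[0.962, -0.272, 0.002], [-0.272, -0.962, 0.006], [-0.0, -0.006, -1.0]]
wrist_force: [1.1, -0.7, -0.6]
gripper_width: 0.002
```

{"name": "carry_out", "arguments": {"targets": [[[0,0,0.1],[0,0,0],1],[[0,0,0],[0,0,0],1],[[0,0,0],[0,0,0],1]]}}

```text
clock: 4.48
position: [0.493, -0.1372, 0.0909]
tcp_rot: [[0.962, -0.272, 0.002], [-0.272, -0.962, 0.006], [-0.0, -0.006, -1.0]]
wrist_force: [0.5, -0.3, 0.3]
gripper_width: 0.001
```

{"name": "carry_out", "arguments": {"targets": [[[0,0,0.1],[0,0,0],1],[[0,0,0],[0,0,0],1],[[0,0,0],[0,0,0],1]]}}

```text
clock: 4.73
position: [0.493, -0.1372, 0.0898]
tcp_rot: [[0.962, -0.272, 0.002], [-0.272, -0.962, 0.006], [-0.0, -0.006, -1.0]]
wrist_force: [-0.1, 0.3, -0.6]
gripper_width: 0.002
```

{"name": "carry_out", "arguments": {"targets": [[[0,0,0.1],[0,0,0],1],[[0,0,0],[0,0,0],1],[[0,0,0],[0,0,0],1]]}}

```text
clock: 4.98
position: [0.493, -0.1372, 0.0889]
tcp_rot: [[0.962, -0.272, 0.002], [-0.272, -0.962, 0.006], [-0.0, -0.006, -1.0]]
wrist_force: [0.5, -0.2, 0.1]
gripper_width: 0.003
```

{"name": "carry_out", "arguments": {"targets": [[[0,0,0.1],[0,0,0],1],[[0,0,0],[0,0,0],1],[[0,0,0],[0,0,0],1]]}}

```text
clock: 5.23
position: [0.493, -0.1372, 0.0879]
tcp_rot: [[0.962, -0.272, 0.002], [-0.272, -0.962, 0.006], [-0.0, -0.006, -1.0]]
wrist_force: [0.1, -0.2, -0.4]
gripper_width: -0.001
```

{"name": "carry_out", "arguments": {"targets": [[[0,0,0.1],[0,0,0],1],[[0,0,0],[0,0,0],1],[[0,0,0],[0,0,0],1]]}}

```text
clock: 5.48
position: [0.493, -0.1372, 0.0869]
tcp_rot: [[0.962, -0.272, 0.002], [-0.272, -0.962, 0.006], [-0.0, -0.006, -1.0]]
wrist_force: [-0.8, -0.2, 0.4]
gripper_width: -0.004
```

```bash
python3 - <<'E'
from h import *
save("wrist","w2.png");b=save("side","s2.png")
cv2.imwrite("pics/s2c.png",cv2.resize(b[200:360,170:400,::-1],None,fx=3,fy=3))
print(sense()["wrist_force"],proj("wrist",[.4929,-.1355,.069]))
E
```

```text
[-0.04534231 -0.3378253   0.22466297] [275.60023477 254.67649924]
```

View pics/s2c.png

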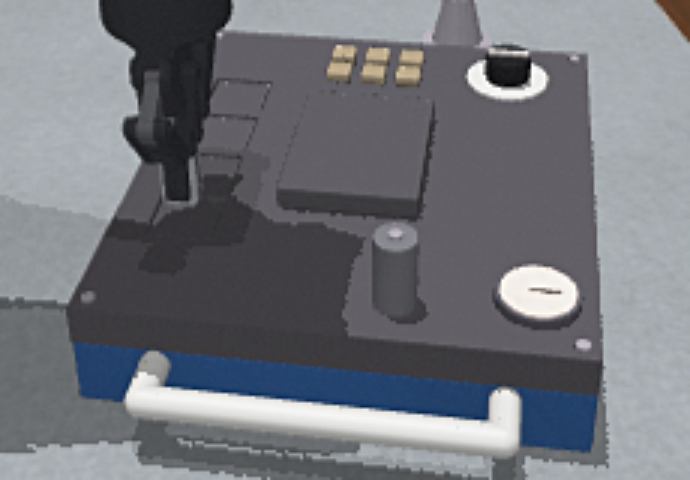

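The side crop shows the fingertips over the square at y=-75, at crop (180,203), apparently not touching yet. I'll keep lowering.

{"name": "carry_out", "arguments": {"targets": [[[0,0,0.1],[0,0,0],1],[[0,0,0],[0,0,0],1],[[0,0,0],[0,0,0],1]]}}

```text
clock: 5.83
position: [0.493, -0.1372, 0.0859]
tcp_rot: [[0.962, -0.272, 0.002], [-0.272, -0.962, 0.006], [-0.0, -0.006, -1.0]]
wrist_force: [-0.1, -0.2, -0.5]
gripper_width: 0.002
```

{"name": "carry_out", "arguments": {"targets": [[[0,0,0.1],[0,0,0],1],[[0,0,0],[0,0,0],1],[[0,0,0],[0,0,0],1]]}}

```text
clock: 6.08
position: [0.493, -0.1372, 0.0849]
tcp_rot: [[0.962, -0.272, 0.002], [-0.272, -0.962, 0.006], [-0.0, -0.006, -1.0]]
wrist_force: [-0.6, -0.3, -0.6]
gripper_width: -0.0
```

{"name": "carry_out", "arguments": {"targets": [[[0,0,0.1],[0,0,0],1],[[0,0,0],[0,0,0],1],[[0,0,0],[0,0,0],1]]}}

```text
clock: 6.33
position: [0.493, -0.1372, 0.0839]
tcp_rot: [[0.962, -0.272, 0.002], [-0.272, -0.962, 0.006], [-0.0, -0.006, -1.0]]
wrist_force: [0.3, 0.2, -0.5]
gripper_width: -0.0
```

```bash
python3 - <<'E'
from h import *
b=save("side","s3.png")
s=sense();P=np.array(s["position"]);R=np.array(s["tcp_rot"])
for d in (.0,.012,.025): print(d,proj("side",P+R[:,2]*d), proj("wrist",P+R[:,2]*d))
u0,v0=190,200
c=cv2.resize(b[v0:v0+100,u0:u0+130,::-1],None,fx=6,fy=6,interpolation=cv2.INTER_NEAREST)
for i,d in enumerate((.0,.012,.025)):
  q=(proj("side",P+R[:,2]*d)-[u0,v0])*6
  cv2.drawMarker(c,tuple(int(x) for x in q),(0,0,255),cv2.MARKER_CROSS,14)
cv2.imwrite("pics/s3c.png",c)
E
```

```text
0.0 [230.70145844 266.3403245 ] [278.33963647 268.40499005]
0.012 [231.14653881 271.51415187] [278.2769245  258.20574278]
0.025 [231.62136396 277.03374684] [278.21826035 248.66481629]
```

View pics/s3c.png

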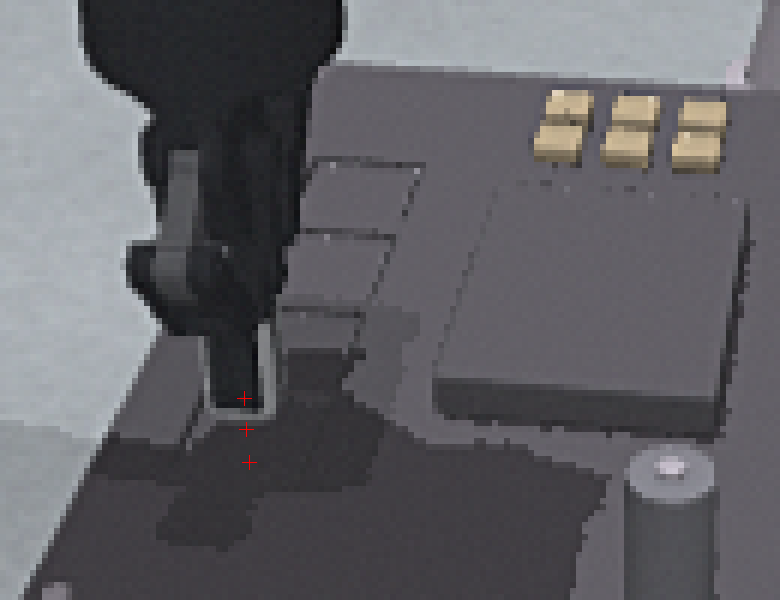

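The cover is still shut. The visible fingertips, at about row 418 in the crop, sit higher than the nominal tip, so the tip stands less far ahead of the TCP than stated. I'll carry on in small steps.

{"name": "carry_out", "arguments": {"targets": [[[0,0,0.1],[0,0,0],1],[[0,0,0],[0,0,0],1]]}}

```text
clock: 6.55
position: [0.4929, -0.1372, 0.0828]
tcp_rot: [[0.962, -0.272, 0.002], [-0.272, -0.962, 0.006], [-0.0, -0.006, -1.0]]
wrist_force: [0.3, -0.6, -0.5]
gripper_width: 0.001
```

{"name": "carry_out", "arguments": {"targets": [[[0,0,0.1],[0,0,0],1],[[0,0,0],[0,0,0],1]]}}

```text
clock: 6.72
position: [0.4929, -0.1372, 0.0818]
tcp_rot: [[0.962, -0.272, 0.002], [-0.272, -0.962, 0.006], [-0.0, -0.006, -1.0]]
wrist_force: [0.1, 0.4, 0.5]
gripper_width: -0.001
```

{"name": "carry_out", "arguments": {"targets": [[[0,0,0.1],[0,0,0],1],[[0,0,0],[0,0,0],1]]}}

```text
clock: 6.88
position: [0.4929, -0.1372, 0.0808]
tcp_rot: [[0.962, -0.272, 0.002], [-0.272, -0.962, 0.006], [-0.0, -0.006, -1.0]]
wrist_force: [-0.9, -0.5, 0.1]
gripper_width: -0.001
```

{"name": "carry_out", "arguments": {"targets": [[[0,0,0.1],[0,0,0],1],[[0,0,0],[0,0,0],1]]}}

```text
clock: 7.05
position: [0.493, -0.1372, 0.0798]
tcp_rot: [[0.962, -0.272, 0.002], [-0.272, -0.962, 0.006], [-0.0, -0.006, -1.0]]
wrist_force: [0.4, 0.0, 0.1]
gripper_width: 0.001
```

{"name": "carry_out", "arguments": {"targets": [[[0,0,0.1],[0,0,0],1],[[0,0,0],[0,0,0],1]]}}

```text
clock: 7.22
position: [0.493, -0.1372, 0.0788]
tcp_rot: [[0.962, -0.272, 0.002], [-0.272, -0.962, 0.006], [-0.0, -0.006, -1.0]]
wrist_force: [-0.2, 0.5, 0.3]
gripper_width: 0.001
```

{"name": "carry_out", "arguments": {"targets": [[[0,0,0.1],[0,0,0],1],[[0,0,0],[0,0,0],1]]}}

```text
clock: 7.38
position: [0.4929, -0.1371, 0.0778]
tcp_rot: [[0.962, -0.272, 0.002], [-0.272, -0.962, 0.006], [-0.0, -0.006, -1.0]]
wrist_force: [1.0, 0.7, -0.8]
gripper_width: -0.0
```

```bash
python3 - <<'E'
from h import *
b=save("side","s4.png");w=save("wrist","w4.png")
c=cv2.resize(b[200:300,190:320,::-1],(520,400),interpolation=cv2.INTER_NEAREST)
d=cv2.resize(w[130:330,200:360,::-1],(320,400),interpolation=cv2.INTER_NEAREST)
s=sense();P=np.array(s["position"]);R=np.array(s["tcp_rot"])
for k in (0,.025):
  q=(proj("wrist",P+R[:,2]*k)-[200,130])*2; cv2.drawMarker(d,tuple(int(x) for x in q),(0,0,255),0,10)
cv2.imwrite("pics/s4c.png",np.hstack([c,d])[:, :800]);print(s["effort"],s["wrist_torque"])
E
```

```text
[-3.73957982e-05 -4.60753727e+01  2.87895781e+01 -6.98050309e-03
  2.67354440e-02  1.75698339e-01] [ 0.00030421 -0.00860173 -0.0533644 ]
```

View pics/s4c.png

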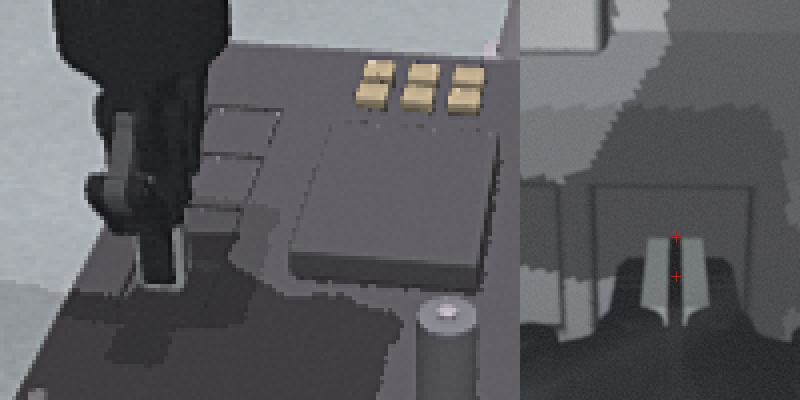

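The side view still shows the tips clear of the square with a gap beneath, and in the wrist view the fingers are inside the square's outline. No force yet, so I'll continue down.

{"name": "carry_out", "arguments": {"targets": [[[0,0,0.1],[0,0,0],1],[[0,0,0],[0,0,0],1]]}}

```text
clock: 7.65
position: [0.493, -0.1371, 0.0768]
tcp_rot: [[0.962, -0.272, 0.002], [-0.272, -0.962, 0.006], [-0.0, -0.006, -1.0]]
wrist_force: [1.0, 0.4, 0.0]
gripper_width: 0.003
```

{"name": "carry_out", "arguments": {"targets": [[[0,0,0.1],[0,0,0],1],[[0,0,0],[0,0,0],1]]}}

```text
clock: 7.82
position: [0.4929, -0.1371, 0.0758]
tcp_rot: [[0.962, -0.272, 0.002], [-0.272, -0.962, 0.006], [-0.0, -0.006, -1.0]]
wrist_force: [-0.4, 0.4, 0.1]
gripper_width: -0.002
```

{"name": "carry_out", "arguments": {"targets": [[[0,0,0.1],[0,0,0],1],[[0,0,0],[0,0,0],1]]}}

```text
clock: 7.98
position: [0.493, -0.1372, 0.0748]
tcp_rot: [[0.962, -0.272, 0.002], [-0.272, -0.962, 0.006], [-0.0, -0.006, -1.0]]
wrist_force: [-0.6, -0.4, -0.2]
gripper_width: -0.003
```

{"name": "carry_out", "arguments": {"targets": [[[0,0,0.1],[0,0,0],1],[[0,0,0],[0,0,0],1]]}}

```text
clock: 8.15
position: [0.493, -0.1371, 0.0738]
tcp_rot: [[0.962, -0.272, 0.002], [-0.272, -0.962, 0.006], [-0.0, -0.006, -1.0]]
wrist_force: [0.6, 0.2, 0.4]
gripper_width: 0.003
```

{"name": "carry_out", "arguments": {"targets": [[[0,0,0.1],[0,0,0],1],[[0,0,0],[0,0,0],1]]}}

```text
clock: 8.32
position: [0.493, -0.1371, 0.0728]
tcp_rot: [[0.962, -0.272, 0.002], [-0.272, -0.962, 0.006], [-0.0, -0.006, -1.0]]
wrist_force: [-0.4, -0.2, 0.2]
gripper_width: -0.001
```

```bash
python3 - <<'E'
from h import *
b=save("side","s5.png")
for f in ("s3","s4","s5"):
  g=cv2.imread(f"pics/{f}.png",0); print(f); print(g[262:280,234:237].mean(1).round().astype(int), g[262:280,226:230].mean(1).round().astype(int))
c=[cv2.resize(cv2.imread(f"pics/{f}.png")[245:295,205:255],(400,400),interpolation=cv2.INTER_NEAREST) for f in ("s4","s5")]
cv2.imwrite("pics/s5c.png",np.hstack(c))
s=sense();print(s["position"],s["wrist_force"])
E
```

```text
s3
[ 98  98 103 103 105 103  99  77  53  51  53  51  52  53  51  53  53  53] [ 38  37  36  33  34  26  97 106  63  49  52  51  52  52  52  52  52  52]
s4
[ 97  97 102 102 101 102 110 113 108 101  72  52  51  53  52  52  53  53] [ 38  38  36  38  38  36  36  33  31 120  76  50  51  54  52  53  53  52]
s5
[ 98  97 103 102 101 101 108 110 111 116 113 111  86  55  51  53  51  54] [ 35  35  35  37  36  38  38  38  36  32  30 108  78  52  52  52  52  51]
[ 0.4929789  -0.13714823  0.07283959] [-0.2657105  -0.07559624  1.0533617 ]
```

View pics/s5c.png

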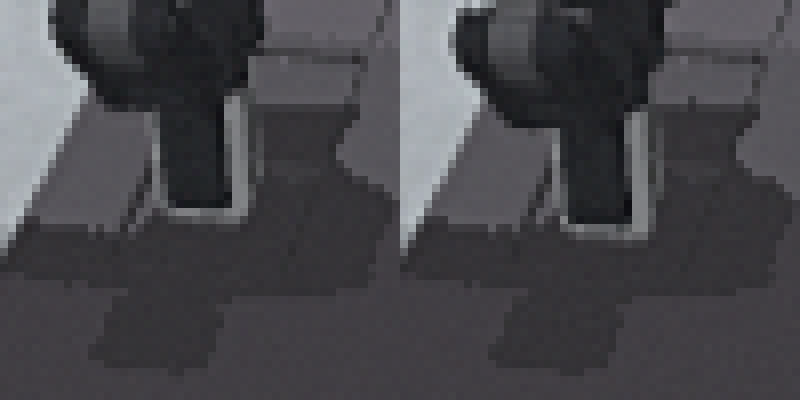

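The tips are still moving down freely in the picture: the bottom row goes from 272 to 274. I'll compute the row where contact should show.

```bash
python3 - <<'E'
from h import *
s=sense();P=np.array(s["position"]);R=np.array(s["tcp_rot"])
for dy in (0,.008,.0145):
  for z in (.0478,.058,.068,.073): 
    Q=P+R[:,1]*dy;Q[2]=z;print(dy,z,proj("side",Q).round(1))
E
```

```text
0 0.0478 [232.  281.7]
0 0.058 [231.6 277.5]
0 0.068 [231.2 273.2]
0 0.073 [231.1 271.1]
0.008 0.0478 [230.9 284.4]
0.008 0.058 [230.6 280.1]
0.008 0.068 [230.2 275.8]
0.008 0.073 [230.  273.6]
0.0145 0.0478 [230.1 286.5]
0.0145 0.058 [229.7 282.2]
0.0145 0.068 [229.3 277.9]
0.0145 0.073 [229.1 275.7]
```

The tips are at about z=0.073–0.077, so 5–9 mm remain.

{"name": "carry_out", "arguments": {"targets": [[[0,0,0.1],[0,0,0],1],[[0,0,0],[0,0,0],1],[[0,0,0.1],[0,0,0],1],[[0,0,0],[0,0,0],1]]}}

```text
clock: 8.7
position: [0.493, -0.1371, 0.0716]
tcp_rot: [[0.962, -0.272, 0.002], [-0.272, -0.962, 0.006], [0.0, -0.006, -1.0]]
wrist_force: [-3.0, -0.3, 7.3]
gripper_width: -0.002
```

{"name": "carry_out", "arguments": {"targets": [[[0,0,0.1],[0,0,0],1],[[0,0,0],[0,0,0],1],[[0,0,0],[0,0,0],1]]}}

```text
clock: 8.95
position: [0.493, -0.1372, 0.0716]
tcp_rot: [[0.962, -0.272, 0.002], [-0.272, -0.962, 0.006], [0.001, -0.006, -1.0]]
wrist_force: [-5.7, 1.1, 17.6]
gripper_width: -0.002
```

{"name": "carry_out", "arguments": {"targets": [[[0,0,0.1],[0,0,0],1],[[0,0,0],[0,0,0],1],[[0,0,0],[0,0,0],1]]}}

```text
clock: 9.2
position: [0.4931, -0.1372, 0.0715]
tcp_rot: [[0.962, -0.272, 0.003], [-0.272, -0.962, 0.006], [0.001, -0.006, -1.0]]
wrist_force: [-8.5, 2.9, 26.5]
gripper_width: 0.002
```

Rigid contact at TCP z≈0.0717 with force rising about 10 N/mm, so the square at -75 is a blank. Next is the -25 square.

{"name": "carry_out", "arguments": {"targets": [[[0,0,-1.0],[0,0,0.012],1],[[0,-2.5,0],[0,0,0],1],[[0,-2.7,0],[0,0,0],1],[[0,0,0],[0,0,0],1],[[0,0,0.4],[0,0,0],1],[[0,0,0],[0,0,0],1],[[0,0,0],[0,0,0],1]]}}

```text
clock: 9.78
position: [0.4991, -0.1146, 0.0748]
tcp_rot: [[0.97, -0.243, 0.006], [-0.243, -0.969, 0.031], [-0.002, -0.031, -1.0]]
wrist_force: [-0.7, 0.0, -1.0]
gripper_width: 0.003
```

{"name": "carry_out", "arguments": {"targets": [[[0,0,-0.3],[0,0,0],1],[[0,0,0],[0,0,0],1],[[0,0,0],[0,0,0],1]]}}

```text
clock: 10.03
position: [0.5, -0.1151, 0.0789]
tcp_rot: [[0.97, -0.244, 0.008], [-0.244, -0.969, 0.031], [0.0, -0.032, -0.999]]
wrist_force: [-0.3, 0.4, 0.0]
gripper_width: 0.002
```

```bash
python3 - <<'E'
from h import *
s=sense()
from scipy.spatial.transform import Rotation as Ro
R=np.array(s["tcp_rot"]);c,q=np.cos(np.radians(-16.4)),np.sin(np.radians(-16.4))
D=np.array([[c,q,0],[q,-c,0],[0,0,-1]])
print(s["position"],np.round(s["joints"],1),np.round(s["dq"],2),Ro.from_matrix(R.T@D).as_rotvec().round(4),s["wrist_force"])
print(rel([.5079,-.0877,.075]))
E
```

```text
[ 0.49996787 -0.11511964  0.07892985] [-14.1  15.6 -27.7  46.7   1.8 180. ] [-0.01  0.16 -0.11 -0.1   0.09 -0.09] [-0.0317  0.0005  0.0397] [-0.29757571  0.35874867  0.02990791]
[ 0.1  -2.84  0.48]
```

Joint 6 hit its limit of 180°, so the move fell short. I'll raise, undo the tilt and make a half turn, which is symmetric.

{"name": "carry_out", "arguments": {"targets": [[[0,0,-3.0],[-0.0317,0,0],1],[[0,0,0],[0,0,-0.124],1],[[0,0,0],[0,0,-0.124],1],[[0,0,0],[0,0,-0.124],1],[[0,0,0],[0,0,-0.124],1],[[0,0,0],[0,0,-0.124],1],[[0,0,0],[0,0,-0.124],1],[[0,0,0],[0,0,-0.124],1],[[0,0,0],[0,0,-0.124],1],[[0,0,0],[0,0,-0.124],1],[[0,0,0],[0,0,-0.124],1],[[0,0,0],[0,0,-0.124],1]]}}

```text
clock: 11.03
position: [0.4985, -0.1205, 0.1088]
tcp_rot: [[0.426, 0.905, 0.001], [0.905, -0.426, 0.004], [0.004, -0.001, -1.0]]
wrist_force: [0.5, 0.4, -0.2]
gripper_width: 0.001
```

{"name": "carry_out", "arguments": {"targets": [[[0,0,0],[0,0,-0.124],1],[[0,0,0],[0,0,-0.124],1],[[0,0,0],[0,0,-0.124],1],[[0,0,0],[0,0,-0.124],1],[[0,0,0],[0,0,-0.124],1],[[0,0,0],[0,0,-0.124],1],[[0,0,0],[0,0,-0.124],1],[[0,0,0],[0,0,-0.124],1],[[0,0,0],[0,0,-0.124],1],[[0,0,0],[0,0,-0.124],1],[[0,0,0],[0,0,-0.124],1],[[0,0,0],[0,0,-0.124],1]]}}

```text
clock: 12.03
position: [0.4984, -0.1205, 0.1088]
tcp_rot: [[-0.866, 0.5, 0.001], [0.5, 0.866, 0.004], [0.001, 0.004, -1.0]]
wrist_force: [0.1, -0.4, 0.0]
gripper_width: 0.0
```

{"name": "carry_out", "arguments": {"targets": [[[0,0,0],[0,0,-0.124],1],[[0,0,0],[0,0,0],1],[[0,0,0],[0,0,0],1]]}}

```text
clock: 12.28
position: [0.4985, -0.1204, 0.1088]
tcp_rot: [[-0.918, 0.397, 0.001], [0.397, 0.918, 0.004], [0.001, 0.004, -1.0]]
wrist_force: [-0.1, 0.2, -0.2]
gripper_width: 0.001
```

```bash
cat >> h.py <<'E'
from scipy.spatial.transform import Rotation as Ro
def err():
    R=np.array(sense()["tcp_rot"]);c,q=np.cos(np.radians(-16.4)),np.sin(np.radians(-16.4))
    return Ro.from_matrix(R.T@np.array([[-c,-q,0],[-q,c,0],[0,0,-1]])).as_rotvec().round(4)
E
python3 - <<'E'
from h import *
s=sense();print(s["position"],np.round(s["joints"],1),err(),s["clock"])
for p in [(.5357,.0082),(.5218,-.0395),(.5079,-.0877)]:print(rel([*p,.075]))
E
```

```text
[ 0.4984913  -0.12044919  0.10878554] [-13.7  13.8 -25.6  50.6   0.2   9.7] [ 0.004  -0.0005 -0.1224] 12.2833
[ 1.69 13.27  3.43]
[1.08 8.34 3.41]
[0.44 3.37 3.39]
```

{"name": "carry_out", "arguments": {"targets": [[[0.44,3.37,0],[0,0,0],1],[[0,0,1.5],[0,0,-0.1224],1],[[0,0,1.5],[0,0,0],1],[[0,0,0.3],[0,0,0],1],[[0,0,0],[0,0,0],1],[[0,0,0],[0,0,0],1]]}}

```text
clock: 12.78
position: [0.5076, -0.0877, 0.0761]
tcp_rot: [[-0.96, 0.281, 0.0], [0.281, 0.96, 0.004], [0.001, 0.004, -1.0]]
wrist_force: [0.2, -0.0, 1.1]
gripper_width: -0.006
```

{"name": "carry_out", "arguments": {"targets": [[[0,0,0.1],[0,0,0],1],[[0,0,0],[0,0,0],1],[[0,0,0.1],[0,0,0],1],[[0,0,0],[0,0,0],1]]}}

```text
clock: 13.12
position: [0.5079, -0.0876, 0.0741]
tcp_rot: [[-0.96, 0.279, 0.001], [0.279, 0.96, 0.004], [-0.0, 0.004, -1.0]]
wrist_force: [-0.5, 0.2, -0.5]
gripper_width: -0.002
```

{"name": "carry_out", "arguments": {"targets": [[[0,0,0.1],[0,0,0],1],[[0,0,0],[0,0,0],1],[[0,0,0.1],[0,0,0],1],[[0,0,0],[0,0,0],1]]}}

```text
clock: 13.45
position: [0.5077, -0.0875, 0.0718]
tcp_rot: [[-0.96, 0.279, 0.001], [0.279, 0.96, 0.004], [0.0, 0.004, -1.0]]
wrist_force: [0.4, -0.3, -0.2]
gripper_width: 0.002
```

{"name": "carry_out", "arguments": {"targets": [[[0,0,0.1],[0,0,0],1],[[0,0,0],[0,0,0],1],[[0,0,0],[0,0,0],1]]}}

```text
clock: 13.7
position: [0.5077, -0.0875, 0.0709]
tcp_rot: [[-0.96, 0.279, 0.001], [0.279, 0.96, 0.004], [0.0, 0.004, -1.0]]
wrist_force: [-0.1, -0.1, 1.1]
gripper_width: 0.002
```

{"name": "carry_out", "arguments": {"targets": [[[0,0,0.1],[0,0,0],1],[[0,0,0],[0,0,0],1],[[0,0,0],[0,0,0],1]]}}

```text
clock: 13.95
position: [0.5077, -0.0875, 0.0699]
tcp_rot: [[-0.96, 0.279, 0.001], [0.279, 0.96, 0.004], [0.0, 0.004, -1.0]]
wrist_force: [-0.8, 0.2, 3.7]
gripper_width: -0.001
```

{"name": "carry_out", "arguments": {"targets": [[[0,0,0.1],[0,0,0],1],[[0,0,0],[0,0,0],1],[[0,0,0],[0,0,0],1]]}}

```text
clock: 14.2
position: [0.5077, -0.0875, 0.0688]
tcp_rot: [[-0.96, 0.279, 0.001], [0.279, 0.96, 0.004], [0.0, 0.004, -1.0]]
wrist_force: [-0.3, 0.0, 3.0]
gripper_width: -0.003
```

This one gives: it moved at about 3 N instead of rising 10 N/mm. I'll press on to about 5 mm.

{"name": "carry_out", "arguments": {"targets": [[[0,0,0.1],[0,0,0],1],[[0,0,0],[0,0,0],1],[[0,0,0],[0,0,0],1]]}}

```text
clock: 14.45
position: [0.5077, -0.0875, 0.0677]
tcp_rot: [[-0.96, 0.279, 0.001], [0.279, 0.96, 0.004], [0.001, 0.004, -1.0]]
wrist_force: [-0.6, -0.4, 1.9]
gripper_width: -0.001
```

{"name": "carry_out", "arguments": {"targets": [[[0,0,0.1],[0,0,0],1],[[0,0,0],[0,0,0],1],[[0,0,0],[0,0,0],1]]}}

```text
clock: 14.7
position: [0.5077, -0.0875, 0.0669]
tcp_rot: [[-0.96, 0.279, 0.001], [0.279, 0.96, 0.004], [0.0, 0.004, -1.0]]
wrist_force: [-0.7, -0.6, 2.2]
gripper_width: 0.001
```

{"name": "carry_out", "arguments": {"targets": [[[0,0,0.1],[0,0,0],1],[[0,0,0],[0,0,0],1],[[0,0,0],[0,0,0],1]]}}

```text
clock: 14.95
position: [0.5077, -0.0875, 0.0658]
tcp_rot: [[-0.96, 0.279, 0.001], [0.279, 0.96, 0.004], [0.001, 0.004, -1.0]]
wrist_force: [-0.3, -0.4, 4.5]
gripper_width: -0.004
```

```bash
python3 - <<'E'
from h import *
b=save("side","s6.png")
for q in landmark_of("side","cover_edge")[:1]: print(q["p"],q["point"],ray("side",q["point"],.078))
print(sense()["wrist_force"],err())
a=cv2.imread("pics/s5.png")
cv2.imwrite("pics/s6c.png",np.hstack([cv2.resize(x[200:300,200:330],(400,308)) for x in (a,b[:,:,::-1])]))
E
```

```text
0.9 [271.7, 249.5] [ 0.57633521 -0.08321201  0.078     ]
[-0.9191833  -0.16387565  4.28300162] [ 0.0041 -0.0005  0.0037]
```

View pics/s6c.png

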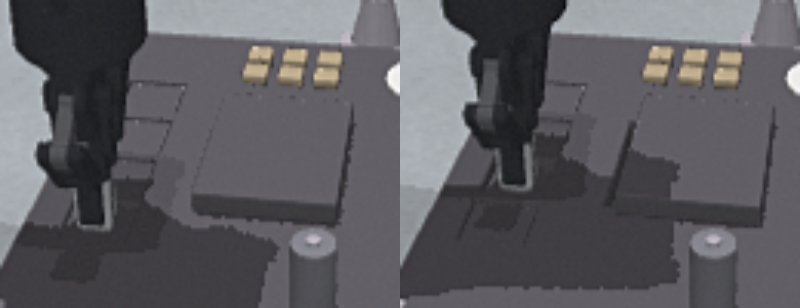

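The cover has sprung ajar: its front edge moved to the rear in the right-hand crop, and the landmark moved about 1 cm. I'll lift off, centre on the cover and push to the rear.

{"name": "carry_out", "arguments": {"targets": [[[0,0,-1.4],[0,0,0],1],[[0,0,0],[0,0,0],1],[[0,2.5,0],[0,0,0],1],[[-2.0,0,0],[0,0,0],1],[[-2.0,0,0],[0,0,0],1],[[-1.0,0,0],[0,0,0],1],[[0,0,0],[0,0,0],1],[[0,0,0],[0,0,0],1]]}}

```text
clock: 15.72
position: [0.562, -0.0775, 0.0792]
tcp_rot: [[-0.96, 0.279, -0.001], [0.279, 0.96, 0.004], [0.002, 0.004, -1.0]]
wrist_force: [0.7, 0.7, -1.1]
gripper_width: -0.001
```

{"name": "carry_out", "arguments": {"targets": [[[-0.5,0,0],[0,0,0],1],[[-0.5,0,0],[0,0,0],1],[[-0.5,0,0],[0,0,0],1],[[-0.5,0,0],[0,0,0],1],[[-0.5,0,0],[0,0,0],1]]}}

```text
clock: 16.13
position: [0.5859, -0.0845, 0.0796]
tcp_rot: [[-0.96, 0.279, -0.001], [0.279, 0.96, 0.004], [0.002, 0.004, -1.0]]
wrist_force: [-4.3, -0.6, 1.2]
gripper_width: -0.002
```

{"name": "carry_out", "arguments": {"targets": [[[-0.4,0,0],[0,0,0],1],[[-0.4,0,0],[0,0,0],1],[[-0.4,0,0],[0,0,0],1],[[-0.3,0,0],[0,0,0],1],[[0,0,0],[0,0,0],1]]}}

```text
clock: 16.55
position: [0.6019, -0.0889, 0.0797]
tcp_rot: [[-0.96, 0.279, 0.001], [0.279, 0.96, 0.004], [-0.0, 0.004, -1.0]]
wrist_force: [-1.9, 0.1, 0.5]
gripper_width: -0.001
```

{"name": "carry_out", "arguments": {"targets": [[[-0.2,0,0],[0,0,0],1],[[-0.1,0,0],[0,0,0],1],[[0,0,0],[0,0,0],1]]}}

```text
clock: 16.8
position: [0.6042, -0.0895, 0.0799]
tcp_rot: [[-0.96, 0.279, 0.001], [0.279, 0.96, 0.004], [0.0, 0.004, -1.0]]
wrist_force: [-2.1, -0.9, -0.5]
gripper_width: 0.003
```

{"name": "carry_out", "arguments": {"targets": [[[-0.1,0,0],[0,0,0],1],[[-0.1,0,0],[0,0,0],1],[[0,0,0],[0,0,0],1]]}}

```text
clock: 17.05
position: [0.6054, -0.0898, 0.0798]
tcp_rot: [[-0.96, 0.279, -0.0], [0.279, 0.96, 0.004], [0.001, 0.004, -1.0]]
wrist_force: [-4.9, 0.0, 0.9]
gripper_width: 0.006
```

{"name": "carry_out", "arguments": {"targets": [[[-0.1,0,0],[0,0,0],1],[[-0.1,0,0],[0,0,0],1],[[0,0,0],[0,0,0],1]]}}

```text
clock: 17.3
position: [0.6055, -0.0898, 0.0798]
tcp_rot: [[-0.96, 0.279, -0.003], [0.279, 0.96, 0.005], [0.005, 0.004, -1.0]]
wrist_force: [-10.4, 1.7, 6.4]
gripper_width: 0.0
```

Motion stopped with the force rising past 10 N, so the cover is at its stop. I'll back off, lift clear and check.

{"name": "carry_out", "arguments": {"targets": [[[1.5,0,0],[0,0,0],1],[[1.0,0,0],[0,0,0],1],[[0,0,-3.0],[0,0,0],1],[[0,0,-3.5],[0,0,0],1],[[0,0,-3.5],[0,0,0],1],[[3.5,0,-3.0],[0,0,0],1],[[3.5,0,0],[0,0,0],1],[[3.5,0,0],[0,0,0],1],[[0,0,0],[0,0,0],1],[[0,0,0],[0,0,0],1]]}}

```text
clock: 18.13
position: [0.4859, -0.0553, 0.2081]
tcp_rot: [[-0.961, 0.278, 0.004], [0.278, 0.961, 0.004], [-0.002, 0.005, -1.0]]
wrist_force: [1.0, -0.0, 0.2]
gripper_width: 0.001
```

```bash
python3 - <<'E'
from h import *
a=save("top","t7.png");
for n in("top","side"):
  if n=="side": b=save("side","s7.png")
  for k,z in(("cover_edge",.078),("cell",.07),("holder",0),("driver",0.01)):
    for q in landmark_of(n,k)[:1]: print(n,k,round(q["p"],2),ray(n,q["point"],z).round(4))
print(sense()["wrist_force"],sense()["position"],sense()["clock"])
print("expected edge open",proj("side",[0.5146+.105*.959,-.0637-.105*.282,.078]))
cv2.imwrite("pics/s7c.png",np.hstack([x[100:310,180:480,::-1] if i else x[190:400,180:480,::-1] for i,x in ((1,a),(0,b))]))
E
```

```text
top cover_edge 0.74 [ 0.6119 -0.0931  0.078 ]
top cell 0.45 [ 0.6149 -0.2399  0.07  ]
top holder 0.76 [0.7285 0.1621 0.    ]
top driver 0.74 [ 0.5789 -0.3925  0.01  ]
side cover_edge 0.78 [ 0.6107 -0.0906  0.078 ]
side cell 0.83 [ 0.6143 -0.2315  0.07  ]
side holder 0.7 [0.7361 0.17   0.    ]
side driver 0.9 [ 0.5714 -0.4038  0.01  ]
[0.1937263  0.50585047 0.40421427] [ 0.48646676 -0.05584852  0.20682085] 18.6333
expected edge open [291.54692591 250.66492494]
```

View pics/s7c.png

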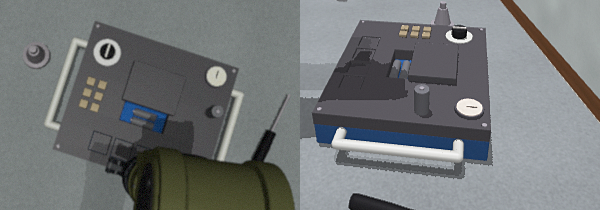

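```bash
python3 -c "
from cell import *
print(close_job())"
```

```text
the job is handed in; nothing more can be done
None
```

The backup-cell compartment is open and the job is handed in, at about 18.6 s on the robot's clock against the 54 s limit.

- **Finding the catch:** The square at y = -75 mm was rigid; the force rose to about 26 N with no movement. The one at y = -25 mm gave at 2–4.5 N, and I pressed it about 5 mm until the cover sprang ajar. I did not need to feel the other two.
- **Opening the cover:** I pushed it to the rear with the shut fingers until it stopped moving and the force rose past 10 N, which I took as its end stop. Then I backed off and lifted well clear.

**Last checks**
- The pictures show the compartment uncovered, with the cell, holder and screwdriver standing or lying as they were. The networks place them within about 15 mm of the first readings, which I put down to detection error.
- The wrist force was about zero.
- The networks put the cover's travel at about 47 mm, slightly short of the nominal 50 mm. I put this down to landmark error, because the cover was hard against its stop.

**What disagreed or went wrong**
- **Fingertip length:** Contact came with the tips only about 3–4 mm ahead of the TCP, not 25 mm, so I lowered the fingers by force in small steps.
- **Joint 6 limit:** Joint 6 reached its 180° limit on the way to the second square. The tool tilted slightly there without touching anything, and I cleared it with a half turn of the tool.

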